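Put the travel toothbrush away and lock the holder's twist cap

ROBOT

A 7-joint arm with a two-finger parallel gripper is mounted at the origin on the work surface. World frame = base frame: x ahead of the robot, y to its left, z up, the work surface at z = 0. Lengths are in m, angles in rad, forces in N, time in s.
With the tool pointing down it reaches from about 0.4 to 0.925 m from the base axis. Payload 5.6 kg.
Tool frame: the origin (TCP) lies on the centre line of the jaws, within the pads' length; the fingertips stand 14 mm ahead of it and the grasp point (between the pads) lies 5 mm behind it; z points along the fingers, y is the direction in which the jaws open and shut (so a half turn about z gives the same grasp; the last joint's range is limited). The gripper opens to 85 mm and grips with 20 to 120 N. Pads are 22 mm wide; open, the fingers measure 114 mm over their backs; the gripper's body (76 mm by 85 mm) begins 54 mm behind the grasp point. The pads swing forward as they close: fully open they stand 13 mm farther back than shut.
Start: joints at [-1.153, 0.468, -0.012, 1.603, 0.006, 1.071, -0.056], TCP at [0.289, 0.582, 0.245] pointing down, gripper open.
Joint ranges: [-2.53, 2.53], [-0.31, 2.02], [-1.57, 1.55], [0.28, 2.44], [-1.29, 4.43], [0.15, 1.84], [-2.92, 2.92]. Speed limits (rad/s): [2.57, 2.57, 3.14, 3.14, 3.14, 3.14, 3.14].

INTERFACE

Orientations are given as a unit quaternion [x, y, z, w].
In Python, from cell import r gives the robot as it stands.
- The arm moves only by the tool move_arm, never from a script. Its argument "increments" is a list of rows, each a list of 3 entries, a list of its own where there are three numbers: the finger opening in mm, from 0 to 85.4, then the shift along the world's x, y, z in mm, then the turn, a rotation vector about the world's x, y, z in rad. In form: [[gripper, [tx, ty, tz], [rx, ry, rz]], ...]. A call has 1 to 20 rows; each row shifts and turns the commanded pose from where the row before left it; what a row does not reach is not made up. A row lasts 1/12 s, in which the tool goes at most 41.7 mm and 7.16 degrees, less where a joint would pass 70% of its speed; a pose out of reach is approached as far as the arm can. A call with a gripper value outside its range is refused whole. The fingers move at their own pace and stop on an object; "grip_force" is the grip in N (left out, the last holds). Time passes only in rows, so rows that do not move let the fingers close. It gives the time, the measured TCP pose, the force and the opening at its end, in the units of the state.
- r.get_state(): the state, without advancing time (a new reading comes with each control period).
- r.snapshot(name): name is "side" or "top" or "wrist"; returns (picture, depth): 420x560x3 uint8, blue, green, red; 420x560 float32, m along the optical axis (not along the pixel's ray), 0 where there is no reading.
- r.calibration(name): a dict with "fx", "fy", "cx", "cy" (pixels), "camera_from_world" (4x4, takes a point from world to camera coordinates). Camera axes: x right, y down, z forward; pixel columns grow to the right and rows downward; lengths in m; the calibration is good to about 2 mm. A picture is of the moment at which its call begins: read the wrist's pose just before it. calibration takes no time and is no camera call; for the wrist camera it gives the pose at the moment of the call.
- r.sign_off(): hands the job in, once; it reports no verdict.
The state is a dict: "time": time; "q": joint angles; "joint_vel": joint speeds; "effort": joint torques, N m; "eef_pos": TCP position; "orientation": TCP orientation; "contact_force": force on the tool from outside, world axes, zero at the start; "torque": the same for the moment, N m; "finger_gap": opening from 0.0 (shut) to 1.0 (fully open).
Only numpy, scipy, OpenCV 4.12 (cv2) and the standard library are available. Lean on these libraries where they do the work, as an engineer would, in place of code of your own. Each camera call takes 0.05 s, during which the arm holds its last target.

TASK

Put the white toothbrush from the slanting stone rest head first into the holder on the bamboo caddy. Then close the holder with the twist cap from the stone dish: press it on while turning it until its lugs drop through the collar and the cap lies flat on the rim, then turn it clockwise to the stop, so that it is locked with its grip bar in line with the ribs on the holder. Let go, and leave the other things where they stand.

Things in the scene. Friction and masses are not known exactly. Their poses are not given: they have to be found in the camera images.
- holder: White upright toothbrush holder, a tube 62 mm outer, 54 mm inner diameter, 144 mm deep to its flat floor, fixed in the caddy. Origin: centre of its rim, at the top; z up. Its x axis (either way) runs through two ribs outside below the rim: the LOCKED direction of the cap's grip bar. Stops inside end the cap's clockwise turn there (friction is light; no springs).
- collar (a point): Centre of the mouth (same point and axes as holder). A fixed grey collar 6 mm thick, flush with the rim, has a 34 mm round opening with two opposite notches 18 mm wide out to the tube wall. The notch line stands 43 to 63 deg anticlockwise (from above) of the holder's x axis; the exact angle varies and is not reported: see it from above, or feel for it with the cap, pressing lightly and turning.
- caddy: Three-tier bamboo caddy, 200 (x) x 300 (y) mm, fixed. Origin: centre of its underside on the counter. Deck top 150 mm up, 40 mm below the holder's rim; corner posts 165 mm high. The holder passes through its middle.
- cap_grip (a point): Centre of the grip bar (56 long on x, 16 wide on y, 36 mm high) on top of the white twist cap; z up. Loose, 60 g, standing upright on the stone dish. 26 mm above the underside of the cap's disc (62 mm diameter, 8 thick). On the holder: 41 mm above the rim while the lugs ride on the collar, 26 mm once dropped in (disc on rim). Then it turns clockwise to the stops: locked.
- cap: The same cap; origin at the centre of its disc's underside, axes as cap_grip. Below the disc: a round stem 29 mm in diameter, tapered at its end, down to 22 mm, and two opposite lugs in line with the bar (x), 11 mm wide, reaching 23 mm from the axis, undersides 15 mm below the disc. They drop through the notches when in line within about 6 deg, and turn freely below the collar.
- dish: Round grey stone dish, 116 mm diameter, 14 mm high, flat top, fixed; the cap stands on it. Origin: centre of its underside.
- brush_mid (a point): Middle of the white travel toothbrush, 120 mm long, 30 g, loose, leaning 28 deg from vertical in the rest. z along the brush to the handle's butt (60 mm away, up); the head is at the -z end. The handle, from 60 mm above to 18 mm below this point, is 18 mm wide along y, 14 mm thick along x. Grip it across y near the butt, tool along its z; draw it out along its own axis.
- brush: The same toothbrush, same point and axes as brush_mid.
- rest: Fixed grey stone rest with foot 110 x 70 x 12 mm; origin: centre of its underside. The brush lies with its -x face on a slanting bed only 12 mm wide (narrower than the handle) that ends 30 mm above the brush's middle; side cheeks hold its lowest 34 mm. Its upper y sides are free. The butt leans to the rest's -x.
- perfume: Bystander: square amber glass perfume bottle with a black stopper, 30 x 46 x 87 mm, on the caddy deck. Origin: centre of its underside.
- roller: Bystander: aluminium hair roller standing on end, 34 mm diameter, 63 mm tall, on the caddy deck. Origin: centre of its underside.
- face_brush: Bystander: grey silicone face brush, a flat rounded pad 75 x 50 x 27 mm lying on the counter. Origin: centre of its underside.
- lotion: Bystander: white lotion bottle, 52 mm diameter, 140 mm tall, on the counter. Origin: centre of its underside.
- mug: Bystander: white mug with a handle, 76 mm diameter, 85 mm tall, on the counter. Origin: centre of its underside.
- cream_jar: Bystander: squat glass cream jar with a white lid, 64 mm diameter, 50 mm tall, on the counter. Origin: centre of its underside.
Things that resemble listed ones, but are neither listed nor needed, are in the scene too. What is shaped like the cap but black or purple is not meant.

How it is judged:
On the way, in this order (a step that is already met when the one before it is completed fails the run):
1. the toothbrush stands head down inside the holder (horizontal distance between brush_mid and holder below 0.027 m and z of brush_mid in the frame of holder between -0.15 and -0.06 m and contact force between brush and the fingers below 0.1 N and angle between brush_mid's own z axis and vertical below 0.6 rad), for 0.2 s.
2. the cap has dropped through the collar onto the rim, not yet turned to lock (horizontal distance between cap_grip and holder below 0.006 m and z of cap_grip in the frame of holder below 0.0295 m and angle between cap_grip's own z axis and vertical below 0.1 rad and angle between the x axis of cap_grip and the x axis of holder, either way round above 0.5 rad), for 0.1 s.
At the end, for the whole second after the job is handed in: Toothbrush head down in the holder, its middle 60 to 150 mm below the rim; cap flat on the rim (disc within 3.5 mm of it, within 6 mm of the axis, tilt under 0.1 rad), bar within 0.2 rad of the line through the ribs; all at rest (horizontal distance between brush_mid and holder below 0.027 m and z of brush_mid in the frame of holder between -0.15 and -0.06 m and horizontal distance between cap_grip and holder below 0.006 m and z of cap_grip in the frame of holder below 0.0295 m and angle between cap_grip's own z axis and vertical below 0.1 rad and angle between the x axis of cap_grip and the x axis of holder, either way round below 0.2 rad and linear speed of cap below 0.02 m/s and linear speed of brush below 0.05 m/s and angle between brush_mid's own z axis and vertical below 0.6 rad); the robot touches nothing.
It fails at once if a bystander is pushed more than 30 mm or knocked over (distance of any of perfume, roller, face_brush, lotion, mug, cream_jar from where it was at the start of the episode above 0.03 m or angle between any of perfume, roller, face_brush, lotion, mug, cream_jar's own z axis and vertical above 0.6 rad).
It also fails if it takes over 67 s, if anything falls off the work surface, if the arm or the gripper's body presses on something with over 40 N, if the wrist force passes 120 N, or if a joint passes its speed limit or range.

## Working session

There is one attempt and no reset: what is moved stays moved. The work goes in short steps, Python scripts to look and compute and a tool call to move; the robot and the scene stay as the last step left them, time stands still between calls to the robot, and variables do not carry over. Pictures are saved under pics/ and viewed, and the job is handed in when it is done.

Besides the shell and the picture viewer there is one more tool, called after "Call:" by a JSON object that holds its "method" and its "body", one argument or row to a line. move_arm: Moves the arm, as the interface text tells. Its arguments: {"type":"object","properties":{"increments":{"type":"array"},"grip_force":{"type":"number"}},"required":["increments"]}

```bash
ls; mkdir -p pics
cat > h.py <<'E'
import numpy as np, cv2
from cell import r
from scipy.spatial.transform import Rotation as R
def snap(n,f):
    c=r.calibration(n); s=r.get_state(); im,d=r.snapshot(n); cv2.imwrite(f'pics/{f}.png',im); np.savez(f'pics/{f}.npz',im=im,d=d,T=c['camera_from_world'],K=[c['fx'],c['fy'],c['cx'],c['cy']]); return im,d,c
def load(f): return np.load(f'pics/{f}.npz')
def pts(f):
    z=load(f);d=z['d'];fx,fy,cx,cy=z['K'];v,u=np.mgrid[:d.shape[0],:d.shape[1]]
    P=np.stack([(u-cx)/fx*d,(v-cy)/fy*d,d,np.ones_like(d)],-1)@np.linalg.inv(z['T']).T
    return P[...,:3]
def ray(f,u,v,zp):
    z=load(f);fx,fy,cx,cy=z['K'];Ti=np.linalg.inv(z['T']);dr=Ti[:3,:3]@np.array([(u-cx)/fx,(v-cy)/fy,1]);o=Ti[:3,3]
    return o+dr*(zp-o[2])/dr[2]
E
python3 - <<'E'
from h import *
for n in ['side','top','wrist']: 
    im,d,c=snap(n,n+'0'); print(n,np.linalg.inv(c['camera_from_world']).round(3).tolist())
s=r.get_state();print(s)
E
```

```text
pics
side [[0.994, -0.075, 0.079, 0.465], [-0.109, -0.711, 0.695, -0.959], [0.004, -0.699, -0.715, 1.08], [0.0, 0.0, 0.0, 1.0]]
top [[0.006, -0.998, 0.065, 0.468], [-1.0, -0.006, 0.007, -0.045], [-0.007, -0.065, -0.998, 1.425], [0.0, 0.0, 0.0, 1.0]]
wrist [[0.445, 0.852, 0.275, 0.218], [0.896, -0.423, -0.138, 0.616], [-0.001, 0.308, -0.951, 0.374], [0.0, 0.0, 0.0, 1.0]]
{'time': 0.15, 'q': array([-1.15303396,  0.46821026, -0.01159854,  1.60340732,  0.00602954,
        1.07141105, -0.05630946]), 'joint_vel': array([ 1.01333066e-03, -2.93446608e-03, -2.83876293e-03, -1.33245896e-03,
       -5.88037921e-04, -1.53602753e-05,  1.15906949e-03]), 'effort': array([ 6.31472612e-04, -5.32799256e+01,  2.16564245e-02, -2.51555282e+01,
        1.14741069e-02,  5.65043563e-03,  8.75000467e-06]), 'eef_pos': array([0.28889112, 0.5818136 , 0.24453616]), 'orientation': array([ 2.28379861e-01,  9.73571850e-01, -6.94860767e-04, -9.43305710e-05]), 'contact_force': array([ 0.20472021, -1.11957448, -0.14725199]), 'torque': array([-0.03994407, -0.0057933 , -0.01631909]), 'finger_gap': 1.0007408833203062}
```

View pics/top0.png

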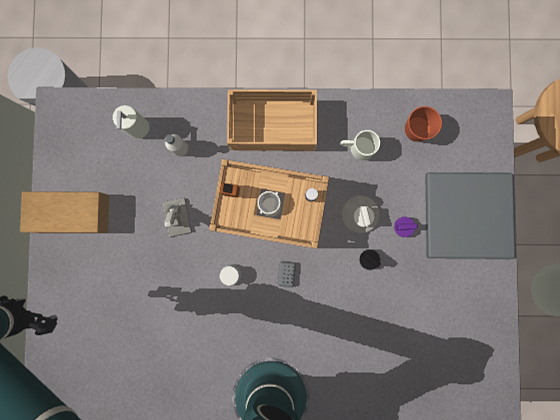

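View pics/side0.png

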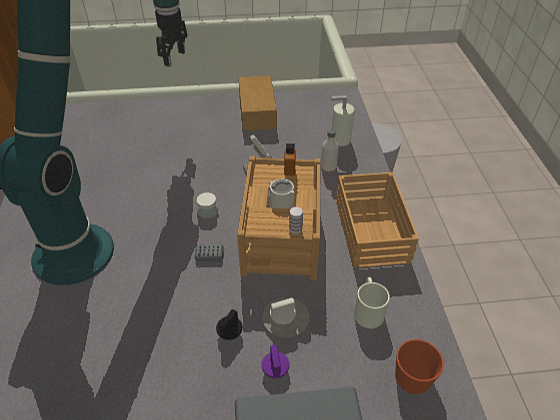

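View pics/wrist0.png

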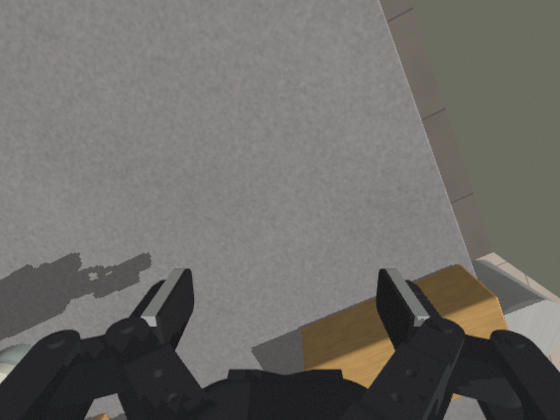

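The top view has the holder at about (269,203), the cap on its dish at (363,215), the rest with the brush at (175,215), and the black and purple look-alikes at (370,259) and (405,227). The side view shows the same layout. Next I zoom in and take positions.

Run:
```python
from h import *
im=load('top0')['im']
a=cv2.resize(im[180:250,145:215],(490,490),interpolation=cv2.INTER_CUBIC)
b=cv2.resize(im[180:250,325:395],(490,490),interpolation=cv2.INTER_CUBIC)
cv2.imwrite('pics/z1.png',cv2.resize(np.hstack([a,b]),(800,400)))
im2=load('side0')['im']
c=cv2.resize(im2[120:200,230:310],(400,400),interpolation=cv2.INTER_CUBIC)
d=cv2.resize(im[168:238,234:304],(400,400),interpolation=cv2.INTER_CUBIC)
cv2.imwrite('pics/z2.png',np.hstack([c,d]))
P=pts('top0')
for n,(u,v) in dict(holder=(269,203),dish=(362,214),rest=(176,214),perf=(230,189),roller=(312,195),lotion=(230,275),mug=(365,145)).items(): print(n,P[v,u].round(3))
print(P[205:225:2,164:190:2,2].round(3));
```

```text
holder [0.581 0.008 0.044]
dish [ 0.549 -0.267  0.063]
rest [0.546 0.283 0.057]
perf [0.601 0.101 0.241]
roller [ 0.589 -0.112  0.217]
lotion [0.367 0.121 0.051]
mug [ 0.767 -0.287  0.004]
[[ 1.400e-02  8.000e-03  3.800e-02  3.700e-02  4.400e-02  4.300e-02
   3.700e-02  3.400e-02  1.300e-02  9.000e-03  1.000e-02  1.300e-02
  -0.000e+00]
 [ 1.000e-02  1.100e-02  3.500e-02  5.600e-02  6.200e-02  5.100e-02
   5.100e-02  4.300e-02  1.400e-02  1.500e-02  8.000e-03  1.000e-02
  -4.000e-03]
 [ 8.000e-03  1.500e-02  4.900e-02  6.300e-02  5.700e-02  5.200e-02
   5.700e-02  4.600e-02  2.300e-02  1.200e-02  1.000e-02  9.000e-03
   0.000e+00]
 [ 1.100e-02  6.300e-02  6.400e-02  8.000e-02  8.600e-02  5.400e-02
   6.500e-02  5.200e-02  2.300e-02  8.000e-03  1.100e-02  7.000e-03
  -2.000e-03]
 [ 2.000e-03  1.100e-02  8.800e-02  9.300e-02  9.800e-02  7.400e-02
   6.000e-02  5.500e-02  1.400e-02  1.300e-02  1.400e-02  1.100e-02
  -1.000e-03]
 [ 1.000e-03  1.000e-02  9.800e-02  1.060e-01  1.040e-01  8.000e-02
   5.600e-02  3.200e-02  1.500e-02  1.200e-02  1.200e-02  5.000e-03
   9.000e-03]
 [ 2.000e-03  1.100e-01  1.150e-01  1.140e-01  1.100e-01  7.100e-02
   5.700e-02  4.100e-02  1.500e-02  1.200e-02  1.300e-02  1.700e-02
   9.000e-03]
 [-3.000e-03  1.290e-01  1.260e-01  1.270e-01  1.130e-01  7.700e-02
   5.400e-02  4.300e-02  1.600e-02  1.200e-02  1.100e-02  1.300e-02
   1.500e-02]
 [ 0.000e+00  1.390e-01  1.425e+00  1.420e-01  1.200e-01  5.800e-02
   5.400e-02  4.900e-02  2.400e-02  1.600e-02  9.000e-03  1.300e-02
   1.000e-02]
 [-1.000e-03  1.400e-01  1.420e-01  1.400e-01  1.040e-01  5.700e-02
   5.600e-02  5.600e-02  2.300e-02  7.000e-03  9.000e-03  1.200e-02
   1.400e-02]]
```

View pics/z1.png

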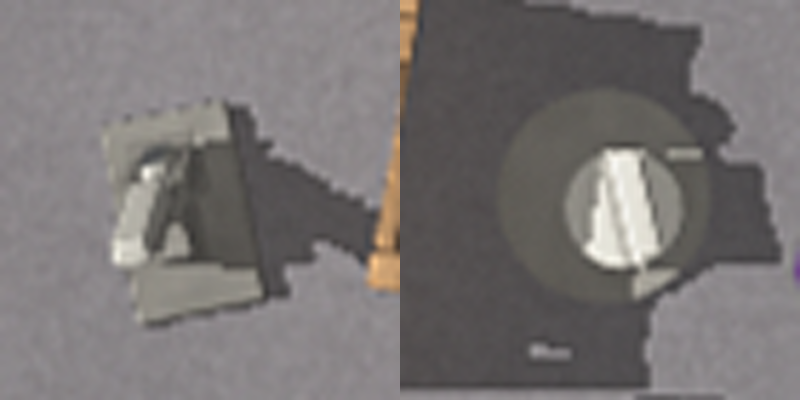

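View pics/z2.png

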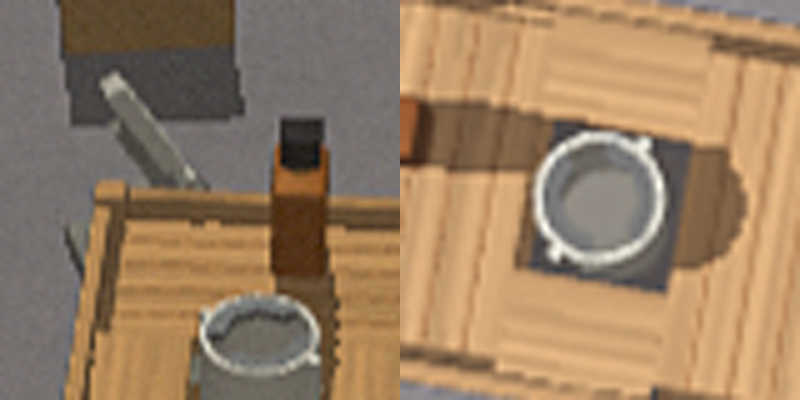

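The zooms show the two ribs at about (277,193) and (261,213) in the top view. The brush butt is near (167,224), leaning down and left in the picture. Next I fit the brush axis and the bar and rib directions.

Run:
```python
from h import *
z=load('top0');im=z['im'];P=pts('top0')
# brush points: height >65mm in rest region
m=np.zeros(im.shape[:2],bool);m[200:232,158:186]=1
m&=(P[...,2]>0.068)&(P[...,2]<0.2)
for v in range(204,230): 
    uu=np.where(m[v])[0]
    if len(uu): print(v,uu.min(),uu.max(),P[v,uu].mean(0).round(3))
# rest foot points
# ribs & bar
print('rib',ray('top0',276.9,193,.184),ray('top0',261.1,212.6,.184))
hsv=cv2.cvtColor(im,cv2.COLOR_BGR2HSV)
m=np.zeros(im.shape[:2],bool);m[195:235,345:380]=1
mb=m&(P[...,2]>0.055)&(P[...,2]<0.09); v,u=np.where(mb);print('cap pts',len(u),P[mb].mean(0),cv2.minAreaRect((P[mb][:,:2]*1000).astype(np.float32)))
m=np.zeros(im.shape[:2],bool);m[185:225,250:290]=1
mb=m&(P[...,2]>0.18)&(P[...,2]<0.2);print('rim',cv2.minEnclosingCircle((P[mb][:,:2]*1000).astype(np.float32)))
```

```text
211 169 173 [0.553 0.292 0.079]
212 168 173 [0.55  0.292 0.085]
213 168 174 [0.547 0.29  0.088]
214 167 174 [0.544 0.29  0.093]
215 167 174 [0.54  0.288 0.099]
216 167 173 [0.537 0.287 0.109]
217 166 174 [0.534 0.288 0.108]
218 166 174 [0.531 0.286 0.114]
219 166 174 [0.528 0.285 0.116]
220 165 173 [0.525 0.285 0.127]
221 165 173 [0.522 0.284 0.131]
222 165 173 [0.519 0.284 0.131]
223 165 173 [0.516 0.284 0.132]
224 165 172 [0.513 0.285 0.133]
225 165 170 [0.51  0.287 0.135]
rib [ 0.59685159 -0.01881589  0.184     ] [0.5436789  0.02328389 0.184     ]
cap pts 128 [ 0.54451271 -0.27444279  0.07692494] ((545.0961303710938, -275.5439147949219), (55.65562438964844, 16.172727584838867), 13.145769119262695)
rim ((572.1249389648438, 2.1237449645996094), 34.393768310546875)
```

Call:
{"method": "move_arm", "body": {
  "increments": [
    [85, [10, -15, 10], [0, 0, 0.04]],
    [85, [17.5, -25, 5], [0, 0, 0.04]],
    [85, [17.5, -25, 5], [0, 0, 0.04]],
    [85, [17.5, -25, 5], [0, 0, 0.04]],
    [85, [17.5, -25, 5], [0, 0, 0.04]],
    [85, [17.5, -25, 0], [0, 0, 0.04]],
    [85, [17.5, -25, 0], [0, 0, 0.04]],
    [85, [17.5, -25, 0], [0, 0, 0.04]],
    [85, [17.5, -25, 0], [0, 0, 0.04]],
    [85, [17.5, -25, 0], [0, 0, 0.04]],
    [85, [17.5, -25, 0], [0, 0, 0.04]],
    [85, [16, -25, 0], [0, 0, 0.02]],
    [85, [10, -7, 0], [0, 0, 0]],
    [85, [0, 0, 0], [0, 0, 0]]
  ]
}}

```text
time: 1.32
eef_pos: [0.5025, 0.282, 0.2752]
orientation: [0.004, 1.0, -0.001, 0.001]
contact_force: [-0.5, -0.5, 0.2]
finger_gap: 0.995
```

Run:
```python
from h import *
snap('wrist','w1'); s=r.get_state(); print(s['time'],s['eef_pos'],R.from_quat(s['orientation']).as_matrix().round(3).tolist())
```

```text
1.3667 [0.50076963 0.28435905 0.27506701] [[-1.0, 0.004, -0.0], [0.004, 1.0, -0.0], [0.0, -0.0, -1.0]]
```

View pics/w1.png

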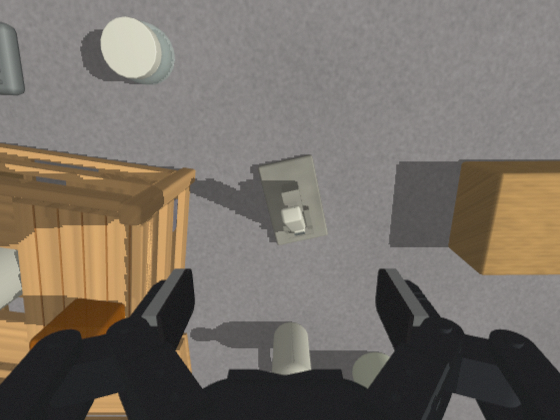

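The wrist view shows the rest foot, with corners near (260,165), (312,155), (327,235) and (280,243). The butt end face is at about (292,218). I crop it and work out the poses.

Run:
```python
from h import *
z=load('w1');im=z['im']
cv2.imwrite('pics/z3.png',cv2.resize(im[145:255,240:350],(770,770)[:2],interpolation=cv2.INTER_CUBIC)[:600])
P=pts('w1')
for zz in [.14,.1,.06]: pass
m=np.zeros(im.shape[:2],bool);m[145:255,250:335]=1
mb=m&(P[...,2]>0.05)&(P[...,2]<0.2); print(P[mb][:,2].max())
f=m&(P[...,2]>0.007)&(P[...,2]<0.018); 
cs=cv2.minAreaRect((P[m&(P[...,2]>0.006)&(P[...,2]<0.022)][:,:2]*1000).astype(np.float32));print(cs)
for v in range(190,242,3):
    uu=[u for u in range(275,315,3)]
    print(v,[int(1000*P[v,u,2]) for u in uu])
for c in [(260,165),(312,155),(327,235),(280,243)]: print(ray('w1',*c,0.012).round(4))
```

```text
0.14330581889009136
((539.1513671875, 291.43914794921875), (109.45774841308594, 70.0610580444336), 12.456092834472656)
190 [12, 13, 43, 49, 50, 53, 55, 55, 12, 13, 11, 13, 11, 12]
193 [11, 12, 55, 56, 56, 57, 54, 54, 49, 12, 12, 11, 12, 12]
196 [12, 14, 11, 56, 55, 55, 56, 56, 56, 12, 12, 13, 12, 12]
199 [13, 12, 11, 55, 56, 56, 53, 54, 55, 12, 12, 12, 13, 13]
202 [12, 13, 14, 55, 105, 106, 107, 103, 53, 13, 13, 12, 12, 13]
205 [13, 13, 13, 56, 107, 107, 107, 134, 56, 13, 13, 11, 12, 13]
208 [12, 12, 12, 136, 137, 138, 137, 138, 136, 55, 21, 25, 12, 12]
211 [13, 10, 137, 137, 138, 139, 139, 139, 140, 56, 56, 57, 13, 12]
214 [13, 13, 137, 140, 139, 140, 140, 141, 139, 28, 59, 59, 12, 13]
217 [12, 12, 137, 139, 141, 142, 141, 142, 142, 125, 59, 60, 11, 12]
220 [12, 12, 12, 141, 141, 141, 142, 140, 140, 126, 30, 63, 11, 13]
223 [13, 12, 12, 138, 138, 134, 129, 127, 123, 114, 33, 64, 64, 12]
226 [13, 11, 13, 64, 116, 118, 112, 107, 103, 98, 34, 58, 52, 13]
229 [14, 12, 13, 64, 64, 93, 91, 86, 81, 60, 35, 35, 34, 11]
232 [13, 12, 12, 13, 43, 37, 35, 59, 59, 57, 37, 36, 38, 12]
235 [11, 13, 12, 13, 35, 37, 38, 37, 37, 33, 13, 13, 12, 13]
238 [0, 12, 12, 12, 13, 12, 12, 13, 12, 12, 13, 12, 0, 1]
241 [0, 12, 13, 11, 10, 12, 12, 1, 1, 1, 1, 1, 1, 1]
[0.4917 0.2499 0.012 ]
[0.4798 0.3143 0.012 ]
[0.5862 0.3364 0.012 ]
[0.5974 0.2735 0.012 ]
```

View pics/z3.png

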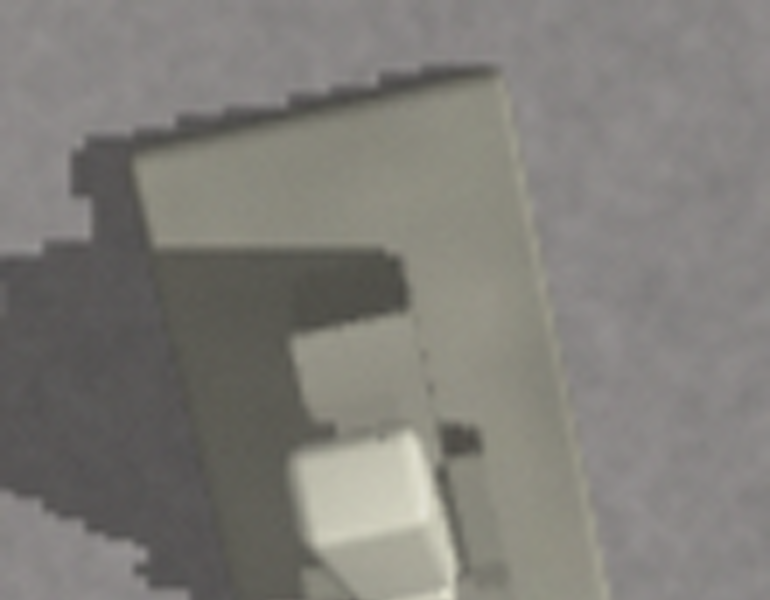

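Run:
```python
from h import *
P=pts('w1')
m=np.zeros(P.shape[:2],bool);m[200:226,275:310]=1
q=P[m&(P[...,2]>0.133)&(P[...,2]<.16)]
print(len(q),q.mean(0),cv2.minAreaRect((q[:,:2]*1000).astype(np.float32)))
A=np.c_[q[:,:2]-q[:,:2].mean(0),np.ones(len(q))];c=np.linalg.lstsq(A,q[:,2],rcond=None)[0];print('slope',c,np.degrees(np.arctan(np.hypot(*c[:2]))))
yaw=np.radians(12)
bx=np.array([np.cos(yaw),np.sin(yaw),0]);t=np.radians(28)
bz=-np.sin(t)*bx+np.array([0,0,np.cos(t)]);by=np.array([-np.sin(yaw),np.cos(yaw),0])
butt=q.mean(0)
butt2=ray('w1',291.9,214.7,.1395);print('butt ray',butt2)
mid=butt-0.06*bz;print('mid',mid,'bz',bz)
foot=np.array([.5388,.2935,0]);print('mid in rest frame',(mid-foot)@bx,(mid-foot)@by)
# target orientation: tool z=-bz, tool y=by, x=y cross z
Rt=np.stack([np.cross(by,-bz),by,-bz],1)
s=r.get_state();R0=R.from_quat(s['orientation'])
print('rotvec world',(R.from_matrix(Rt)*R0.inv()).as_rotvec())
g=butt-0.016*bz   # TCP
pre=butt+0.05*bz
print('pre',pre,'shift',(pre-s['eef_pos'])*1000,'grasp',g,'shift',(g-pre)*1000)
```

```text
323 [0.51338125 0.28606717 0.13956664] ((515.3431396484375, 286.2535705566406), (16.74835777282715, 17.983516693115234), 12.551201820373535)
slope [0.22455054 0.02976481 0.13956664] 12.762958073250802
butt ray [0.5136909  0.28697983 0.1395    ]
mid [0.540934   0.29192369 0.08658979] bz [-0.45921248 -0.09760863  0.88294759]
mid in rest frame 0.0017596362510242667 -0.0019855518449977483
rotvec world [ 0.0502521  -0.48720723  0.20928079]
pre [0.49042063 0.28118674 0.18371402] shift [-10.34899852  -3.17231355 -91.35298962] grasp [0.52072865 0.28762891 0.12543948] shift [ 30.30802386   6.44216934 -58.27454113]
```

Call:
{"method": "move_arm", "body": {
  "increments": [
    [85, [-1.3, -0.4, -11.4], [0.0063, -0.061, 0.0262]],
    [85, [-1.3, -0.4, -11.4], [0.0063, -0.061, 0.0262]],
    [85, [-1.3, -0.4, -11.4], [0.0063, -0.061, 0.0262]],
    [85, [-1.3, -0.4, -11.4], [0.0063, -0.061, 0.0262]],
    [85, [-1.3, -0.4, -11.4], [0.0063, -0.061, 0.0262]],
    [85, [-1.3, -0.4, -11.4], [0.0063, -0.061, 0.0262]],
    [85, [-1.3, -0.4, -11.4], [0.0063, -0.061, 0.0262]],
    [85, [-1.3, -0.4, -11.4], [0.0063, -0.061, 0.0262]],
    [85, [0, 0, 0], [0, 0, 0]],
    [85, [0, 0, 0], [0, 0, 0]],
    [85, [0, 0, 0], [0, 0, 0]]
  ]
}}

```text
time: 2.28
eef_pos: [0.4898, 0.2841, 0.1851]
orientation: [-0.104, 0.965, 0.026, 0.241]
contact_force: [0.6, -0.4, 0.4]
finger_gap: 0.99
```

Run:
```python
from h import *
snap('wrist','w2'); s=r.get_state(); M=R.from_quat(s['orientation']).as_matrix();print(s['time'],s['eef_pos'],M.round(3).tolist(), s['q'].round(2))
g=np.array([0.5207,0.2878,0.1254]);print((g-s['eef_pos'])*1000)
T=load('w2')['T'];fx,fy,cx,cy=load('w2')['K']
p=T@np.r_[.5135,.2865,.1396,1];print(fx*p[0]/p[2]+cx,fy*p[1]/p[2]+cy)
```

```text
2.3333 [0.49044743 0.28368647 0.18540247] [[-0.862, -0.211, 0.461], [-0.186, 0.977, 0.1], [-0.471, 0.0, -0.882]] [-0.89  0.25  0.21  2.2   0.59  0.31  0.56]
[ 30.25257255   4.11353349 -60.00247303]
281.8374149110085 240.52696193491218
```

View pics/w2.png

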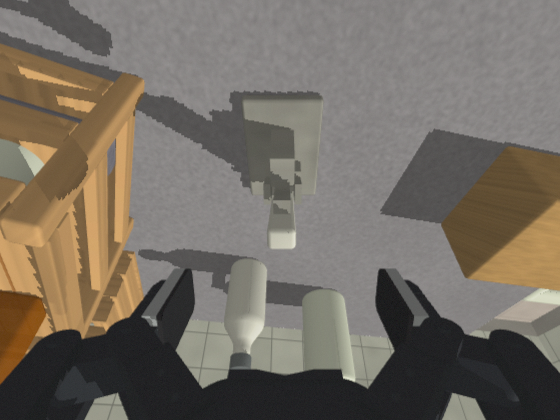

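The brush butt is at (282,240), centred between the jaws as predicted, so I advance and close.

Call:
{"method": "move_arm", "body": {
  "increments": [
    [85, [5, 0.7, -10], [0, 0, 0]],
    [85, [5, 0.7, -10], [0, 0, 0]],
    [85, [5, 0.7, -10], [0, 0, 0]],
    [85, [5, 0.7, -10], [0, 0, 0]],
    [85, [5, 0.7, -10], [0, 0, 0]],
    [85, [5.2, 0.6, -10], [0, 0, 0]],
    [85, [0, 0, 0], [0, 0, 0]],
    [60, [0, 0, 0], [0, 0, 0]],
    [40, [0, 0, 0], [0, 0, 0]],
    [28, [0, 0, 0], [0, 0, 0]],
    [14, [0, 0, 0], [0, 0, 0]],
    [10, [0, 0, 0], [0, 0, 0]],
    [10, [0, 0, 0], [0, 0, 0]],
    [10, [0, 0, 0], [0, 0, 0]],
    [10, [0, 0, 0], [0, 0, 0]]
  ],
  "grip_force": 40
}}

```text
time: 3.58
eef_pos: [0.5198, 0.2868, 0.1247]
orientation: [-0.103, 0.965, 0.026, 0.241]
contact_force: [-3.9, 0.1, 6.5]
finger_gap: 0.201
```

Run:
```python
from h import *
snap('wrist','w3'); s=r.get_state(); print(s['time'],s['eef_pos'],s['finger_gap'],s['contact_force'])
```

```text
3.6333 [0.5198447  0.28682943 0.12468965] 0.20662936818377298 [-3.32857318 -0.25463129  5.9182801 ]
```

View pics/w3.png

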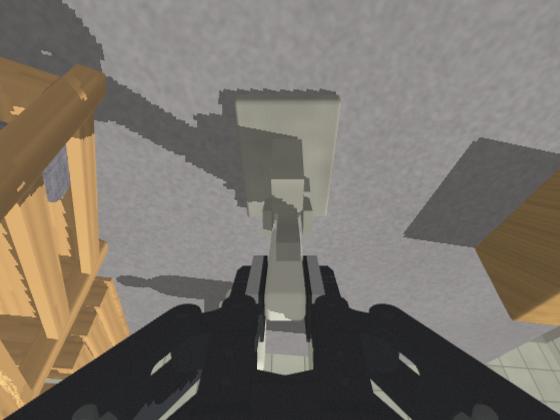

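The jaws hold the handle, with its butt at (287,300) and a gap of about 17.5 mm. I draw it out along its axis, set it upright and go near the holder.

Call:
{"method": "move_arm", "body": {
  "increments": [
    [10, [-3.5, -0.8, 6.6], [0, 0, 0]],
    [10, [-6.9, -1.5, 13.2], [0, 0, 0]],
    [10, [-6.9, -1.5, 13.2], [0, 0, 0]],
    [10, [-6.9, -1.5, 13.2], [0, 0, 0]],
    [10, [-6.9, -1.5, 13.2], [0, 0, 0]],
    [10, [-6.9, -1.5, 13.2], [0, 0, 0]],
    [10, [-6.9, -1.5, 13.2], [0, 0, 0]],
    [10, [3, -5, 23], [-0.013, 0.06, 0]],
    [10, [3, -5, 23], [-0.013, 0.06, 0]],
    [10, [3, -5, 23], [-0.013, 0.06, 0]],
    [10, [3, -5, 23], [-0.013, 0.06, 0]],
    [10, [3, -5, 23], [-0.013, 0.06, 0]],
    [10, [3, -5, 23], [-0.013, 0.06, 0]],
    [10, [3, -5, 23], [-0.013, 0.06, 0]],
    [10, [3, -5, 23], [-0.013, 0.06, 0]],
    [10, [0, 0, 0], [0, 0, 0]],
    [10, [0, 0, 0], [0, 0, 0]]
  ]
}}

```text
time: 5.05
eef_pos: [0.4997, 0.2361, 0.3906]
orientation: [-0.105, 0.994, -0.001, 0.006]
contact_force: [0.1, 0.4, -1.2]
finger_gap: 0.208
```

Call:
{"method": "move_arm", "body": {
  "increments": [
    [10, [0, -15, 3], [0, 0, 0]],
    [10, [0, -28, 4], [0, 0, 0]],
    [10, [0, -28, 4], [0, 0, 0]],
    [10, [0, -28, 4], [0, 0, 0]],
    [10, [0, -28, 4], [0, 0, 0]],
    [10, [0, -28, 4], [0, 0, 0]],
    [10, [0, -15, 3], [0, 0, 0]],
    [10, [0, 0, 0], [0, 0, 0]],
    [10, [0, 0, 0], [0, 0, 0]],
    [10, [0, 0, 0], [0, 0, 0]]
  ]
}}

```text
time: 5.88
eef_pos: [0.4982, 0.0674, 0.4151]
orientation: [-0.107, 0.994, -0.001, 0.005]
contact_force: [0.1, 0.8, -0.0]
finger_gap: 0.207
```

Run:
```python
from h import *
snap('wrist','w4'); s=r.get_state(); print(s['time'],s['eef_pos'],s['finger_gap'],s['contact_force'],R.from_quat(s['orientation']).as_matrix().round(3).tolist(),s['q'].round(2))
```

```text
5.9333 [0.49835665 0.06773437 0.41515999] 0.2041574464276466 [ 0.72146492  0.15942902 -0.07804752] [[-0.977, -0.213, 0.01], [-0.213, 0.977, -0.002], [-0.009, -0.004, -1.0]] [-0.38  0.07  0.19  1.74 -0.01  1.32  1.6 ]
```

View pics/w4.png

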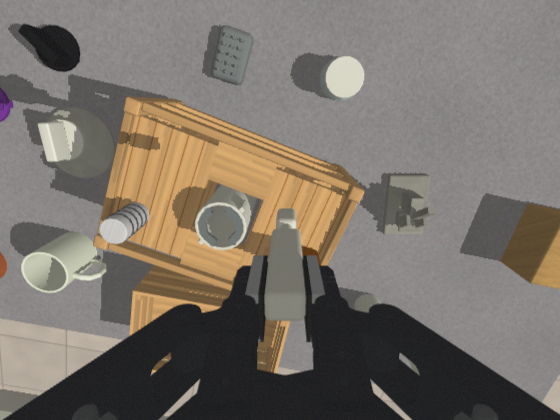

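The brush hangs upright in the jaws, at about (285,260). The holder mouth is at about (222,226), the rest is now empty, and the cap is at (55,140). I zoom on the mouth for its centre, ribs and notches.

Run:
```python
from h import *
im=load('w4')['im'];P=pts('w4')
c=cv2.resize(im[190:265,180:265],None,fx=8,fy=8,interpolation=cv2.INTER_CUBIC)
c=cv2.convertScaleAbs(c,alpha=1.3)
cv2.imwrite('pics/z4.png',c)
m=np.zeros(P.shape[:2],bool);m[190:262,185:262]=1
mb=m&(abs(P[...,2]-.190)<.004);q=P[mb];print(len(q),np.median(q[:,2]),cv2.minEnclosingCircle((q[:,:2]*1000).astype(np.float32)))
hsv=cv2.cvtColor(im,cv2.COLOR_BGR2HSV)
print(hsv[226,195:252])
```

```text
1241 0.19056938509870058 ((570.149169921875, 1.1601743698120117), 36.164981842041016)
[[ 24  29 187]
 [ 30  22 212]
 [ 28  16 223]
 [ 39  17 148]
 [ 70  13 118]
 [ 66  11 117]
 [ 69  15 119]
 [ 72  11 119]
 [ 70  13 119]
 [ 65  13 119]
 [ 75  13 117]
 [ 60  10 107]
 [ 38  15 134]
 [ 32  22 161]
 [ 30  23 135]
 [ 25  24 117]
 [ 27  22 114]
 [ 27  25 113]
 [ 27  23 113]
 [ 30  23 113]
 [ 30  22 114]
 [ 25  24 115]
 [ 33  20 115]
 [ 30  18 114]
 [ 30  22 114]
 [ 27  24 115]
 [ 30  22 115]
 [ 30  20 114]
 [ 30  22 115]
 [ 27  20 114]
 [ 30  20 116]
 [ 27  22 116]
 [ 30  20 115]
 [ 30  20 116]
 [ 27  20 115]
 [ 25  26 117]
 [ 25  24 118]
 [ 25  24 116]
 [ 33  20 114]
 [ 34  18 115]
 [ 75   9 117]
 [ 77  15 117]
 [ 72  11 117]
 [ 73  15 119]
 [ 75  13 117]
 [ 70  13 117]
 [ 75  13 118]
 [ 75  13 117]
 [ 30  22 166]
 [ 28  24 206]
 [ 28  18 221]
 [ 28  24 195]
 [ 26  22 176]
 [ 26  15 116]
 [ 10   8  90]
 [ 10   9  89]
 [ 14  68 109]]
```

View pics/z4.png

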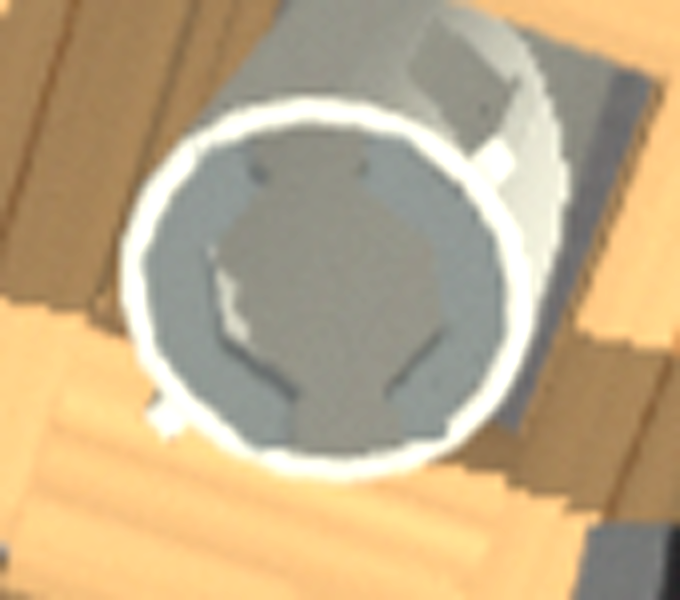

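The notches show clearly: in the 8x crop they are at about (310,140) and (342,450), and the ribs at (495,160) and (165,415). I convert these to world directions by casting onto the rim plane.

Run:
```python
from h import *
im=load('w4')['im']
W=lambda x,y,z=.19: ray('w4',180+(x+.5)/8-.5,190+(y+.5)/8-.5,z)[:2]
# rim outer edge from white mask
g=im[190:265,180:265].astype(int); 
white=((g.min(2)>150)&(g.max(2)-g.min(2)<45)).astype(np.uint8)
cs,_=cv2.findContours(white,cv2.RETR_CCOMP,cv2.CHAIN_APPROX_NONE)
for c in sorted(cs,key=len)[-3:]:
    e=cv2.fitEllipse(c[:,0].astype(np.float32)); print(len(c),e, ray('w4',180+e[0][0],190+e[0][1],.19))
print('inner pts crop: centre approx (325,288)',W(325,288))
a,b=W(495,160,.184),W(165,415,.184);print('ribs',a,b,(a+b)/2,np.degrees(np.arctan2(*(a-b)[::-1])),np.linalg.norm(a-b))
a,b=W(310,137),W(341,450);print('notch',a,b,(a+b)/2,np.degrees(np.arctan2(*(b-a)[::-1])))
for p in [(255,165),(368,160),(296,400),(388,395)]: print(p,W(*p))
hsv=cv2.cvtColor(im,cv2.COLOR_BGR2HSV);P=pts('w4')
v,u=np.mgrid[190:265,180:265]
C=np.array([.5715,.0015])
tab={}
for vv in range(195,255):
    for uu in range(185,255):
        w=ray('w4',uu,vv,.19)[:2]-C;rad=np.hypot(*w)
        if .0195<rad<.0245: tab.setdefault(int(np.degrees(np.arctan2(w[1],w[0]))//4*4),[]).append(hsv[vv,uu,0]>50)
print([(k,round(float(np.mean(x)),2)) for k,x in sorted(tab.items()) if np.mean(x)<.95])
```

```text
Traceback (most recent call last):
cv2.error: OpenCV(4.12.0) /io/opencv/modules/imgproc/src/shapedescr.cpp:361: error: (-201:Incorrect size of input array) There should be at least 5 points to fit the ellipse in function 'fitEllipseNoDirect'
```

Run:
```python
from h import *
im=load('w4')['im']
W=lambda x,y,z=.19: ray('w4',180+(x+.5)/8-.5,190+(y+.5)/8-.5,z)[:2]
xs=[W(328,98),W(328,478),W(123,285),W(533,290)];print('rim extremes mean',np.mean(xs,0),np.linalg.norm(xs[0]-xs[1]),np.linalg.norm(xs[2]-xs[3]))
a,b=W(495,160,.184),W(165,415,.184);print('ribs',a,b,(a+b)/2,np.degrees(np.arctan2(*(a-b)[::-1])),np.linalg.norm(a-b))
a,b=W(310,137),W(341,450);print('notch',a,b,(a+b)/2,np.degrees(np.arctan2(*(b-a)[::-1])))
hsv=cv2.cvtColor(im,cv2.COLOR_BGR2HSV)
C=np.mean(xs,0)
tab={}
for vv in range(195,255):
    for uu in range(185,255):
        w=ray('w4',uu,vv,.19)[:2]-C;rad=np.hypot(*w)
        if .0195<rad<.0245: tab.setdefault(int(np.degrees(np.arctan2(w[1],w[0]))//4*4),[]).append(hsv[vv,uu,0]>50)
print([(k,round(float(np.mean(x)),2)) for k,x in sorted(tab.items()) if np.mean(x)<.95])
s=r.get_state();print(s['eef_pos'])
P=pts('w4')
```

```text
rim extremes mean [0.57110904 0.00280937] 0.06103602539616611 0.061281441005320125
ribs [0.54767791 0.02327557] [ 0.59959197 -0.01952889] [0.57363494 0.00187334] 140.49354962330509 0.06728514446364424
notch [ 0.54783913 -0.00337837] [0.59661873 0.00867957] [0.57222893 0.0026506 ] 13.884737764035247
[(-180, 0.0), (-176, 0.0), (-172, 0.0), (-168, 0.0), (-164, 0.0), (-160, 0.0), (-156, 0.0), (-152, 0.0), (-148, 0.0), (-144, 0.83), (-8, 0.2), (-4, 0.0), (0, 0.0), (4, 0.0), (8, 0.0), (12, 0.0), (16, 0.0), (20, 0.0), (24, 0.0), (28, 0.0), (32, 0.0), (36, 0.75), (172, 0.33), (176, 0.0)]
[0.49835665 0.06773437 0.41515999]
```

Run:
```python
from h import *
P=pts('w4');s=r.get_state();M=R.from_quat(s['orientation']).as_matrix()
Q=(P-s['eef_pos'])@M*1000
for v in range(204,330,6):
    sl=Q[v,255:320];k=(abs(sl[:,0])<20)&(abs(sl[:,1])<10)&(sl[:,2]>-30)&(sl[:,2]<115)
    if k.sum()>2: print(v,k.sum(),'x',sl[k,0].mean().round(1),sl[k,0].max().round(1),'y',sl[k,1].min().round(1),sl[k,1].max().round(1),'z',sl[k,2].mean().round(0))
```

```text
210 17 x 7.0 7.7 y -6.3 5.7 z 95.0
216 19 x 6.9 7.7 y -6.7 6.2 z 82.0
222 20 x 4.7 5.3 y -7.3 5.8 z 76.0
228 21 x 7.2 7.7 y -7.4 5.3 z 58.0
234 28 x 7.0 7.7 y -9.0 7.5 z 48.0
240 30 x 6.9 7.7 y -9.3 7.9 z 39.0
246 30 x 6.9 7.7 y -9.6 7.3 z 31.0
252 33 x 6.9 7.9 y -9.8 7.6 z 23.0
258 40 x 7.8 12.3 y -9.3 9.8 z 15.0
264 44 x 7.8 12.5 y -10.0 9.8 z 8.0
270 45 x 7.9 12.6 y -10.0 9.8 z 2.0
276 48 x 7.8 12.4 y -10.0 9.8 z -3.0
282 47 x 7.8 12.5 y -9.6 9.8 z -8.0
288 50 x 7.8 12.4 y -9.9 10.0 z -13.0
294 51 x 7.4 12.6 y -9.9 9.9 z -17.0
300 53 x 5.2 13.2 y -9.9 9.8 z -18.0
306 51 x 2.4 8.3 y -10.0 9.5 z -18.0
312 49 x -0.6 7.9 y -9.5 9.2 z -18.0
318 46 x -3.6 4.7 y -10.0 9.0 z -18.0
324 8 x -1.8 2.7 y 7.2 9.0 z -24.0
```

The brush sits parallel to the tool and centred in it: the face is at tool x +7 mm all along, and y is about ±9 mm. I move it over the mouth.

Call:
{"method": "move_arm", "body": {
  "increments": [
    [10, [15, -13, 0], [0, 0, 0]],
    [10, [24, -22, 0], [0, 0, 0]],
    [10, [24, -22, 0], [0, 0, 0]],
    [10, [10.2, -8.2, 0], [0, 0, 0]],
    [10, [0, 0, 0], [0, 0, 0]],
    [10, [0, 0, 0], [0, 0, 0]],
    [10, [0, 0, 0], [0, 0, 0]],
    [10, [0, 0, 0], [0, 0, 0]],
    [10, [0, 0, 0], [0, 0, 0]]
  ]
}}

```text
time: 6.68
eef_pos: [0.5718, 0.0027, 0.4161]
orientation: [-0.107, 0.994, -0.001, 0.005]
contact_force: [-0.0, 0.2, -1.5]
finger_gap: 0.196
```

Run:
```python
from h import *
s=r.get_state();print(s['time'],s['eef_pos'],s['contact_force'])
```

```text
6.6833 [0.57175588 0.00266166 0.41613761] [-0.04442642  0.15350171 -1.49010246]
```

Call:
{"method": "move_arm", "body": {
  "increments": [
    [10, [0, 0, -15], [0, 0, 0]],
    [10, [0, 0, -25], [0, 0, 0]],
    [10, [0, 0, -25], [0, 0, 0]],
    [10, [0, 0, -20], [0, 0, 0]],
    [10, [0, 0, -15], [0, 0, 0]],
    [10, [0, 0, -15], [0, 0, 0]],
    [10, [0, 0, -15], [0, 0, 0]],
    [10, [0, 0, -15], [0, 0, 0]],
    [10, [0, 0, -15], [0, 0, 0]],
    [10, [0, 0, -15], [0, 0, 0]],
    [10, [0, 0, -15], [0, 0, 0]],
    [10, [0, 0, -14], [0, 0, 0]],
    [10, [0, 0, 0], [0, 0, 0]],
    [10, [0, 0, 0], [0, 0, 0]]
  ]
}}

```text
time: 7.85
eef_pos: [0.5719, 0.0019, 0.2118]
orientation: [-0.106, 0.994, -0.002, 0.005]
contact_force: [0.5, 0.7, -0.1]
finger_gap: 0.207
```

No contact on the way down. I let go, then rise.

Call:
{"method": "move_arm", "body": {
  "increments": [
    [30, [0, 0, 0], [0, 0, 0]],
    [40, [0, 0, 0], [0, 0, 0]],
    [40, [0, 0, 0], [0, 0, 0]],
    [40, [0, 0, 0], [0, 0, 0]],
    [40, [0, 0, 0], [0, 0, 0]],
    [40, [0, 0, 0], [0, 0, 0]],
    [40, [0, 0, 0], [0, 0, 0]],
    [40, [0, 0, 0], [0, 0, 0]],
    [40, [0, 0, 20], [0, 0, 0]],
    [40, [0, 0, 35], [0, 0, 0]],
    [40, [-10, 0, 35], [0, 0, 0]],
    [40, [-20, 0, 35], [0, 0, 0]],
    [40, [-20, 0, 35], [0, 0, 0]],
    [40, [-20, 0, 20], [0, 0, 0]],
    [40, [0, 0, 0], [0, 0, 0]],
    [40, [0, 0, 0], [0, 0, 0]],
    [40, [0, 0, 0], [0, 0, 0]]
  ]
}}

```text
time: 9.27
eef_pos: [0.5023, 0.0014, 0.3911]
orientation: [-0.106, 0.994, -0.002, 0.005]
contact_force: [0.7, 0.3, -0.7]
finger_gap: 0.469
```

Run:
```python
from h import *
snap('wrist','w5'); s=r.get_state(); print(s['time'],s['eef_pos'],s['finger_gap'])
im=load('w5')['im']; snap('side','s5'); 
P=pts('w5');m=(abs(P[...,0]-.5715)<.026)&(abs(P[...,1]-.0025)<.026)&(P[...,2]>.06)&(P[...,2]<.25)
v,u=np.where(m&(abs(P[...,2]-.19)<.004));print(u.min(),u.max(),v.min(),v.max())
c=im[v.min()-20:v.max()+20,u.min()-20:u.max()+20]
f=min(700/c.shape[1],580/c.shape[0]);cv2.imwrite('pics/z5.png',cv2.resize(c,None,fx=f,fy=f,interpolation=cv2.INTER_CUBIC))
i=m&(np.hypot(P[...,0]-.5715,P[...,1]-.0025)<.016);print(np.percentile(P[i][:,2],[1,25,50,75,99]))
```

```text
9.3167 [0.50227335 0.00139169 0.3905337 ] 0.4661504869126284
250 300 218 264
[0.11050143 0.13522971 0.14855275 0.16357154 0.16593998]
```

View pics/z5.png

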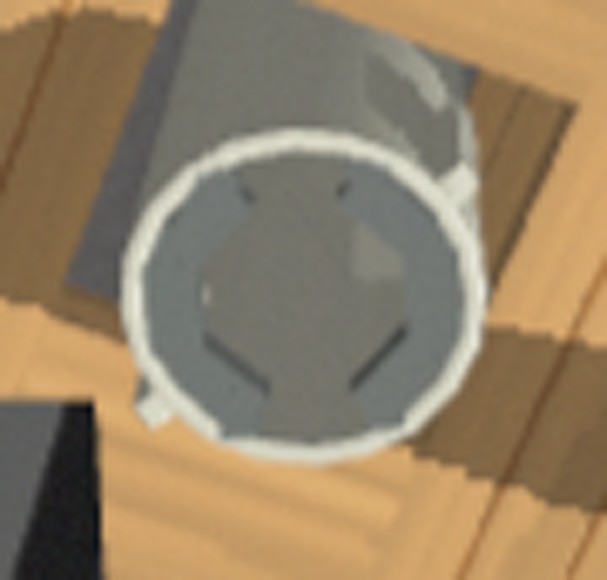

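The butt lies inside the holder about 24 mm below the rim (top point z 0.166). I refine the mouth centre and notch angle from this view while moving on to look at the cap.

Run:
```python
from h import *
c=load('w5')['im'];f=min(700/(300+20-230),580/(264+20-198))
W=lambda x,y,z=.19: ray('w5',230+(x+.5)/f-.5,198+(y+.5)/f-.5,z)[:2]
xs=[W(305,130),W(305,462),W(122,295),W(487,295)];C=np.mean(xs,0);print(f,C,np.linalg.norm(xs[0]-xs[1]),np.linalg.norm(xs[2]-xs[3]))
a,b=W(460,185,.184),W(155,408,.184);print('ribs',(a+b)/2,np.degrees(np.arctan2(*(b-a)[::-1])))
hsv=cv2.cvtColor(c,cv2.COLOR_BGR2HSV);tab={}
for vv in range(210,275):
    for uu in range(240,310):
        w=ray('w5',uu,vv,.19)[:2]-C;rad=np.hypot(*w)
        if .0195<rad<.0245: tab.setdefault(int(np.degrees(np.arctan2(w[1],w[0]))//4*4),[]).append(hsv[vv,uu,0]>50)
print([(k,round(float(np.mean(x)),2)) for k,x in sorted(tab.items()) if np.mean(x)<.95])
```

```text
6.744186046511628 [0.57108825 0.00280942] 0.060884922867133644 0.06132992716837056
ribs [0.57392473 0.00317986] -39.381755105274145
[(-180, 0.0), (-176, 0.0), (-172, 0.0), (-168, 0.0), (-164, 0.0), (-160, 0.0), (-156, 0.0), (-152, 0.0), (-148, 0.0), (-144, 0.29), (-8, 0.17), (-4, 0.0), (0, 0.0), (4, 0.0), (8, 0.0), (12, 0.0), (16, 0.0), (20, 0.0), (24, 0.0), (28, 0.0), (32, 0.0), (36, 0.5), (172, 0.5), (176, 0.0)]
```

Call:
{"method": "move_arm", "body": {
  "increments": [
    [60, [-3, -20, -5], [0, 0, 0]],
    [60, [-3, -30, -7], [0, 0, 0]],
    [60, [-3, -30, -7], [0, 0, 0]],
    [60, [-3, -30, -7], [0, 0, 0]],
    [60, [-3, -30, -7], [0, 0, 0]],
    [60, [-3, -30, -7], [0, 0, 0]],
    [60, [-3, -30, -7], [0, 0, 0]],
    [60, [-3, -30, -7], [0, 0, 0]],
    [60, [-3, -30, -7], [0, 0, 0]],
    [60, [0, -11, 0], [0, 0, 0]],
    [60, [0, 0, 0], [0, 0, 0]],
    [60, [0, 0, 0], [0, 0, 0]],
    [60, [0, 0, 0], [0, 0, 0]],
    [60, [0, 0, 0], [0, 0, 0]]
  ]
}}

```text
time: 10.53
eef_pos: [0.4761, -0.268, 0.3307]
orientation: [-0.107, 0.994, -0.001, 0.005]
contact_force: [0.1, -0.4, 0.7]
finger_gap: 0.702
```

Run:
```python
from h import *
snap('wrist','w6'); s=r.get_state(); print(s['time'],s['eef_pos'],s['finger_gap'],s['q'].round(2))
P=pts('w6');z=P[...,2]
reg=(np.hypot(P[...,0]-.545,P[...,1]+.2755)<.045)
b=P[reg&(z>.070)&(z<.088)];print('bar',len(b),b.mean(0),cv2.minAreaRect((b[:,:2]*1000).astype(np.float32)))
t=P[reg&(z>.076)&(z<.084)];print('bartop',len(t),t.mean(0),cv2.minAreaRect((t[:,:2]*1000).astype(np.float32)))
```

```text
10.5833 [ 0.47602702 -0.26813552  0.33091427] 0.7055138444333032 [ 0.05  0.21  0.48  1.79 -0.11  1.16  2.34]
bar 534 [ 0.5410143  -0.2771506   0.08001278] ((542.717529296875, -277.0368347167969), (55.38817596435547, 15.973872184753418), 13.507675170898438)
bartop 506 [ 0.54182292 -0.27711373  0.0803847 ] ((542.815185546875, -277.027099609375), (55.206077575683594, 15.950420379638672), 13.438963890075684)
```

View pics/w6.png

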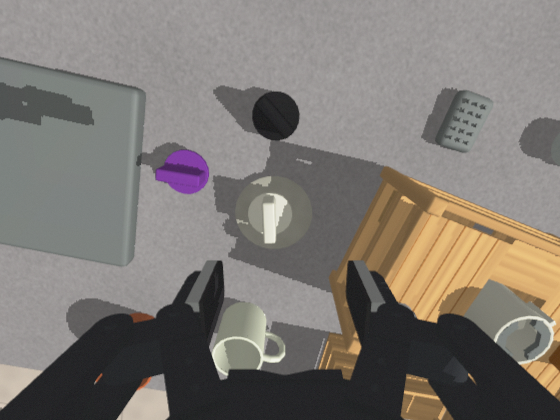

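The wrist view shows the white cap at (270,215) on the dish. Its bar centre is at (0.543, -0.277) with yaw 13.4°, already close to the notch yaw of about 14.5°. I align the tool and descend on it.

Call:
{"method": "move_arm", "body": {
  "increments": [
    [60, [10, -1.5, -20], [0.002, 0.009, 0.02]],
    [60, [19, -2.5, -30], [0, 0, 0]],
    [60, [19, -2.5, -30], [0, 0, 0]],
    [60, [18.7, -2.4, -30], [0, 0, 0]],
    [60, [0, 0, -30], [0, 0, 0]],
    [60, [0, 0, -20], [0, 0, 0]],
    [60, [0, 0, 0], [0, 0, 0]],
    [60, [0, 0, 0], [0, 0, 0]],
    [60, [0, 0, 0], [0, 0, 0]],
    [60, [0, 0, 0], [0, 0, 0]]
  ]
}}

```text
time: 11.42
eef_pos: [0.5432, -0.2789, 0.1732]
orientation: [-0.116, 0.993, -0.001, 0.003]
contact_force: [-0.1, 0.2, -0.3]
finger_gap: 0.701
```

Run:
```python
from h import *
snap('wrist','w7'); s=r.get_state(); M=R.from_quat(s['orientation']).as_matrix();print(s['time'],s['eef_pos'],M.round(3).tolist(),np.degrees(np.arctan2(-M[1,0],-M[0,0])))
P=pts('w7');z=P[...,2]
reg=(np.hypot(P[...,0]-.543,P[...,1]+.277)<.045)
t=P[reg&(z>.076)&(z<.084)];print('bartop',len(t),t.mean(0),cv2.minAreaRect((t[:,:2]*1000).astype(np.float32)))
```

```text
11.4667 [ 0.54312839 -0.27887553  0.17306203] [[-0.973, -0.231, 0.006], [-0.231, 0.973, -0.001], [-0.005, -0.002, -1.0]] 13.332335569175534
bartop 1468 [ 0.54156917 -0.27723132  0.08041719] ((542.775390625, -276.78509521484375), (54.977115631103516, 15.49560260772705), 13.322019577026367)
```

View pics/w7.png

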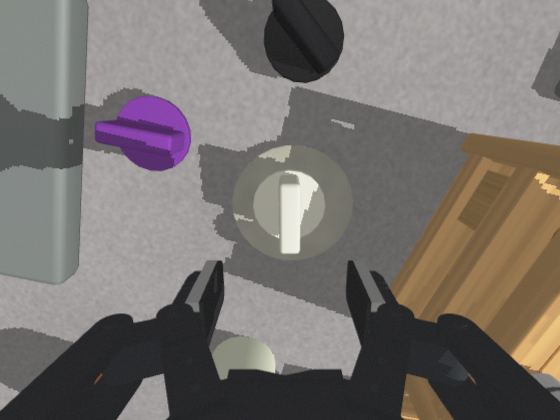

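The bar at (290,215) is in line with the tool. I add 2 mm in y, go down and close.

Call:
{"method": "move_arm", "body": {
  "increments": [
    [60, [0, 2, -20], [0, 0, 0]],
    [60, [0, 0, -25], [0, 0, 0]],
    [60, [0, 0, -25], [0, 0, 0]],
    [60, [0, 0, -20], [0, 0, 0]],
    [60, [0, 0, -19], [0, 0, 0]],
    [60, [0, 0, 0], [0, 0, 0]],
    [45, [0, 0, 0], [0, 0, 0]],
    [30, [0, 0, 0], [0, 0, 0]],
    [20, [0, 0, 0], [0, 0, 0]],
    [12, [0, 0, 0], [0, 0, 0]],
    [8, [0, 0, 0], [0, 0, 0]],
    [8, [0, 0, 0], [0, 0, 0]],
    [8, [0, 0, 0], [0, 0, 0]],
    [8, [0, 0, 0], [0, 0, 0]]
  ],
  "grip_force": 60
}}

```text
time: 12.63
eef_pos: [0.5431, -0.277, 0.0636]
orientation: [-0.116, 0.993, -0.001, 0.002]
contact_force: [-0.8, -0.4, 6.2]
finger_gap: 0.178
```

Run:
```python
from h import *
snap('wrist','w8'); s=r.get_state(); M=R.from_quat(s['orientation']).as_matrix();print(s['time'],s['eef_pos'],s['finger_gap'],s['contact_force'],M.round(3).tolist())
```

```text
12.6833 [ 0.54304653 -0.27698547  0.06355653] 0.17526436574902968 [-0.70191917  0.93051479  6.71341509] [[-0.973, -0.23, 0.004], [-0.23, 0.973, -0.001], [-0.004, -0.002, -1.0]]
```

View pics/w8.png

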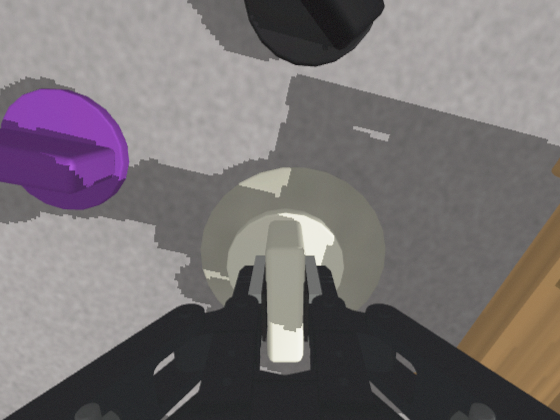

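The bar is gripped, with a gap of about 15 mm, and centred at (285,290). I lift it and carry it over the holder.

Call:
{"method": "move_arm", "body": {
  "increments": [
    [8, [0, 0, 10], [0, 0, 0]],
    [8, [0, 0, 20], [0, 0, 0]],
    [8, [0, 0, 30], [0, 0, 0]],
    [8, [0, 0, 35], [0, 0, 0]],
    [8, [0, 0, 35], [0, 0, 0]],
    [8, [0, 0, 35], [0, 0, 0]],
    [8, [0, 0, 35], [0, 0, 0]],
    [8, [0, 0, 35], [0, 0, 0]],
    [8, [0, 0, 35], [0, 0, 0]],
    [8, [0, 0, 20], [0, 0, 0]],
    [8, [0, 0, 5], [0, 0, 0]],
    [8, [0, 0, 0], [0, 0, 0]],
    [8, [0, 0, 0], [0, 0, 0]]
  ]
}}

```text
time: 13.77
eef_pos: [0.5414, -0.2761, 0.356]
orientation: [-0.116, 0.993, 0.0, 0.0]
contact_force: [-0.3, -0.2, -0.7]
finger_gap: 0.181
```

Call:
{"method": "move_arm", "body": {
  "increments": [
    [8, [1.5, 15, 0], [0, 0, 0]],
    [8, [2.5, 25, 0], [0, 0, 0]],
    [8, [2.5, 25, 0], [0, 0, 0]],
    [8, [2.5, 25, 0], [0, 0, 0]],
    [8, [2.5, 25, 0], [0, 0, 0]],
    [8, [2.5, 25, 0], [0, 0, 0]],
    [8, [2.5, 25, 0], [0, 0, 0]],
    [8, [2.5, 25, 0], [0, 0, 0]],
    [8, [2.5, 25, 0], [0, 0, 0]],
    [8, [2.5, 25, 0], [0, 0, 0]],
    [8, [2.5, 25, 0], [0, 0, 0]],
    [8, [2, 14.5, 0], [0, 0, 0.015]],
    [8, [0, 0, 0], [0, 0, 0]],
    [8, [0, 0, 0], [0, 0, 0]],
    [8, [0, 0, 0], [0, 0, 0]],
    [8, [0, 0, 0], [0, 0, 0]]
  ]
}}

```text
time: 15.1
eef_pos: [0.5703, 0.0009, 0.3566]
orientation: [-0.122, 0.993, -0.001, 0.001]
contact_force: [0.0, -0.4, -0.8]
finger_gap: 0.181
```

Run:
```python
from h import *
snap('wrist','w9'); s=r.get_state(); M=R.from_quat(s['orientation']).as_matrix();print(s['time'],s['eef_pos'],s['finger_gap'],s['contact_force'],M.round(3).tolist(),s['q'].round(2))
P=pts('w9');Q=(P-s['eef_pos'])@M*1000
# disc top (tool z ~ +16), bar top (z~-19)
d=(abs(Q[...,0])<40)&(abs(Q[...,1])<40)
t=Q[d&(abs(Q[...,2]+16.5)<5)];print('bartop?',len(t),t.min(0),t.max(0)) if len(t) else 0
k=Q[d&(Q[...,2]>15)&(Q[...,2]<28)];print('disc',len(k),np.median(k[:,2]),k.min(0),k.max(0),cv2.minEnclosingCircle(k[:,:2].astype(np.float32)))
k=Q[d&(abs(Q[...,1])<5)&(Q[...,2]<16)&(Q[...,2]>-14)];print('bar end x',np.percentile(k[:,0],[50,90,98]))
```

```text
15.15 [0.57042478 0.00108066 0.35675791] 0.17867277904327147 [ 0.76379754 -0.92732085 -0.36022674] [[-0.97, -0.242, 0.002], [-0.242, 0.97, -0.001], [-0.001, -0.001, -1.0]] [-0.34  0.24  0.33  1.69 -0.08  1.23  1.83]
bartop? 5107 [-28.32084113 -22.40849844 -21.49213038] [ 28.34819386  20.14088603 -11.50891444]
disc 3816 19.032805476804942 [-12.7679799  -32.15075841  15.03116107] [31.04573721 29.64202359 26.52939495] ((0.33595719933509827, -1.2383172512054443), 30.95516586303711)
bar end x [27.66149083 27.97349278 28.12536571]
```

View pics/w9.png

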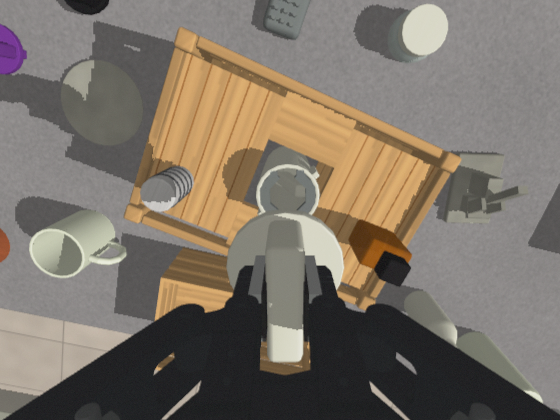

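The cap sits centred in the jaws, its bar from -28 to +28 mm in tool x. The mouth is visible below at (288,195). I lower to just above the rim.

Call:
{"method": "move_arm", "body": {
  "increments": [
    [8, [0.8, 1, -10], [0, 0, 0]],
    [8, [0.8, 1, -20], [0, 0, 0]],
    [8, [0, 0, -25], [0, 0, 0]],
    [8, [0, 0, -25], [0, 0, 0]],
    [8, [0, 0, -20], [0, 0, 0]],
    [8, [0, 0, -8], [0, 0, 0]],
    [8, [0, 0, 0], [0, 0, 0]],
    [8, [0, 0, 0], [0, 0, 0]],
    [8, [0, 0, 0], [0, 0, 0]]
  ]
}}

```text
time: 15.9
eef_pos: [0.5731, 0.0047, 0.2502]
orientation: [-0.123, 0.992, -0.0, 0.002]
contact_force: [-0.3, 0.2, -1.5]
finger_gap: 0.177
```

Run:
```python
from h import *
snap('wrist','w10'); snap('side','s10'); s=r.get_state(); M=R.from_quat(s['orientation']).as_matrix();print(s['time'],s['eef_pos'],s['contact_force'],np.degrees(np.arctan2(-M[1,0],-M[0,0])))
im=load('s10')['im'];cv2.imwrite('pics/z10.png',cv2.resize(im[120:230,220:350],None,fx=5,fy=5,interpolation=cv2.INTER_CUBIC))
```

```text
16.0 [0.57300668 0.00486187 0.25033043] [ 0.48162555 -1.08761922 -1.00444967] 14.173335382725122
```

View pics/z10.png

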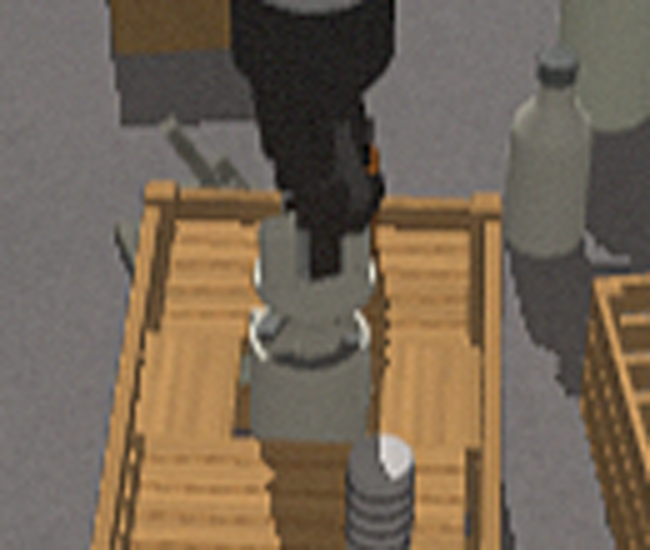

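View pics/w10.png

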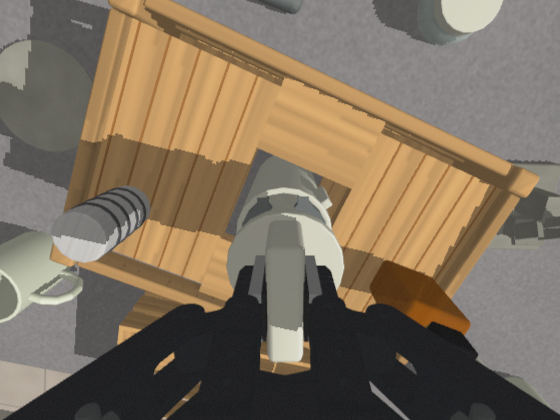

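In the side crop the disc (columns 258–376) stands slightly right of the rim (248–370). In the wrist view the two are level, both centred near column 285. I correct x by -2 mm and lower gently.

Call:
{"method": "move_arm", "body": {
  "increments": [
    [8, [-1, -0.5, 0], [0, 0, 0.005]],
    [8, [-1, 0, 0], [0, 0, 0]],
    [8, [0, 0, -2], [0, 0, 0]],
    [8, [0, 0, -3], [0, 0, 0]],
    [8, [0, 0, -3], [0, 0, 0]],
    [8, [0, 0, -2], [0, 0, 0]],
    [8, [0, 0, 0], [0, 0, 0]],
    [8, [0, 0, 0], [0, 0, 0]],
    [8, [0, 0, 0], [0, 0, 0]],
    [8, [0, 0, 0], [0, 0, 0]]
  ]
}}

```text
time: 16.83
eef_pos: [0.5703, 0.0044, 0.2389]
orientation: [-0.126, 0.992, -0.0, 0.001]
contact_force: [-0.2, -0.2, -0.9]
finger_gap: 0.176
```

Run:
```python
from h import *
snap('side','s11'); s=r.get_state(); M=R.from_quat(s['orientation']).as_matrix();print(s['time'],s['eef_pos'],s['contact_force'],np.degrees(np.arctan2(-M[1,0],-M[0,0])))
im=load('s11')['im'];cv2.imwrite('pics/z11.png',cv2.convertScaleAbs(cv2.resize(im[150:220,250:320],None,fx=8,fy=8,interpolation=cv2.INTER_CUBIC),alpha=1.5))
```

```text
16.8833 [0.57026232 0.00441397 0.23898102] [ 0.10801726 -0.0098337  -1.06318575] 14.462287338810265
```

View pics/z11.png

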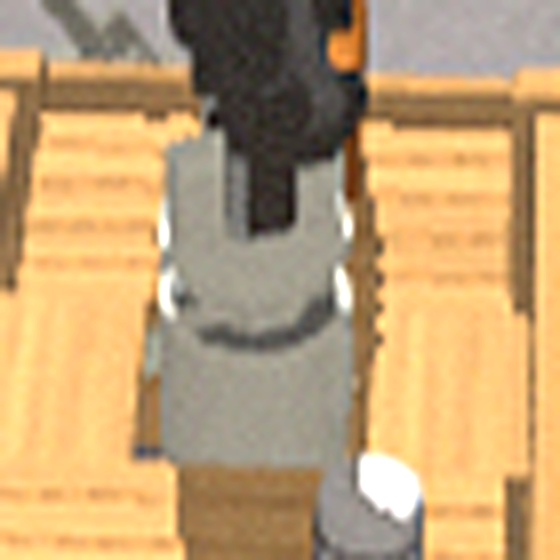

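Disc and rim now line up in the side view, both at columns 158–352. I press down slowly.

Call:
{"method": "move_arm", "body": {
  "increments": [
    [8, [0, 0, -2], [0, 0, 0]],
    [8, [0, 0, -2], [0, 0, 0]],
    [8, [0, 0, -2], [0, 0, 0]],
    [8, [0, 0, -2], [0, 0, 0]],
    [8, [0, 0, -1], [0, 0, 0]],
    [8, [0, 0, -1], [0, 0, 0]],
    [8, [0, 0, 0], [0, 0, 0]],
    [8, [0, 0, 0], [0, 0, 0]]
  ]
}}

```text
time: 17.55
eef_pos: [0.5701, 0.0044, 0.2288]
orientation: [-0.126, 0.992, -0.0, 0.001]
contact_force: [-0.6, -0.7, -2.3]
finger_gap: 0.18
```

Already 4 mm past the ride height with no resistance, so the lugs are entering the notches. I carry on down to the rim.

Call:
{"method": "move_arm", "body": {
  "increments": [
    [8, [0, 0, -2], [0, 0, 0]],
    [8, [0, 0, -2], [0, 0, 0]],
    [8, [0, 0, -2], [0, 0, 0]],
    [8, [0, 0, -2], [0, 0, 0]],
    [8, [0, 0, -1.5], [0, 0, 0]],
    [8, [0, 0, -1.5], [0, 0, 0]],
    [8, [0, 0, 0], [0, 0, 0]],
    [8, [0, 0, 0], [0, 0, 0]],
    [8, [0, 0, 0], [0, 0, 0]]
  ]
}}

```text
time: 18.3
eef_pos: [0.5701, 0.0045, 0.2178]
orientation: [-0.126, 0.992, -0.0, 0.001]
contact_force: [-0.5, -0.2, -0.6]
finger_gap: 0.179
```

Run:
```python
from h import *
snap('side','s12'); s=r.get_state(); M=R.from_quat(s['orientation']).as_matrix();print(s['time'],s['eef_pos'],s['contact_force'],s['torque'],np.degrees(np.arctan2(-M[1,0],-M[0,0])),s['q'].round(2))
im=load('s12')['im'];cv2.imwrite('pics/z12.png',cv2.convertScaleAbs(cv2.resize(im[150:220,250:320],None,fx=8,fy=8,interpolation=cv2.INTER_CUBIC),alpha=1.5))
```

```text
18.35 [0.57014432 0.00449948 0.21785142] [ 0.3088107   0.11260373 -0.8552055 ] [0.01160542 0.02668987 0.00907134] 14.468319764580341 [-0.31  0.37  0.31  1.85 -0.13  0.95  1.88]
```

View pics/z12.png

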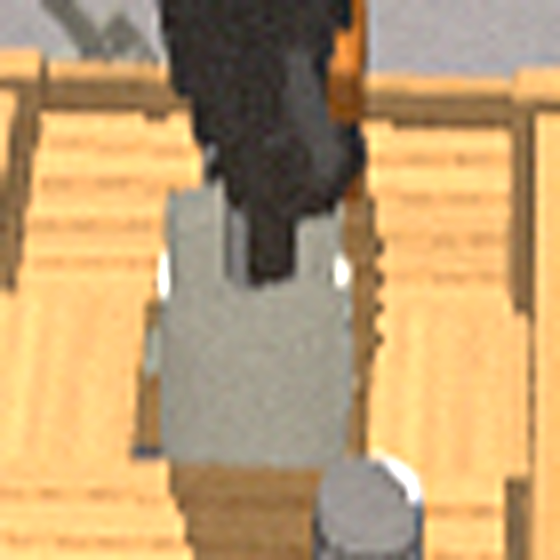

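The cap's disc covers the rim and sits flat. I seat it with a slight press, hold, then turn clockwise.

Call:
{"method": "move_arm", "body": {
  "increments": [
    [8, [0, 0, -1], [0, 0, 0]],
    [8, [0, 0, -0.5], [0, 0, 0]],
    [8, [0, 0, 0], [0, 0, 0]],
    [8, [0, 0, 0], [0, 0, 0]],
    [8, [0, 0, 0], [0, 0, 0]]
  ]
}}

```text
time: 18.77
eef_pos: [0.5702, 0.0045, 0.2176]
orientation: [-0.126, 0.992, 0.0, 0.001]
contact_force: [-3.9, 0.5, 7.3]
finger_gap: 0.173
```

It is seated at z 0.2176, exactly the predicted height, with 7 N of contact. Turning clockwise.

Call:
{"method": "move_arm", "body": {
  "increments": [
    [8, [0, 0, 0.5], [0, 0, -0.03]],
    [8, [0, 0, 0], [0, 0, -0.06]],
    [8, [0, 0, 0], [0, 0, -0.06]],
    [8, [0, 0, 0], [0, 0, -0.06]],
    [8, [0, 0, 0], [0, 0, -0.06]],
    [8, [0, 0, 0], [0, 0, -0.06]],
    [8, [0, 0, 0], [0, 0, -0.06]],
    [8, [0, 0, 0], [0, 0, -0.06]],
    [8, [0, 0, 0], [0, 0, -0.06]],
    [8, [0, 0, 0], [0, 0, -0.06]],
    [8, [0, 0, 0], [0, 0, -0.06]],
    [8, [0, 0, 0], [0, 0, -0.06]],
    [8, [0, 0, 0], [0, 0, -0.06]],
    [8, [0, 0, 0], [0, 0, -0.06]],
    [8, [0, 0, 0], [0, 0, 0]],
    [8, [0, 0, 0], [0, 0, 0]],
    [8, [0, 0, 0], [0, 0, 0]]
  ]
}}

```text
time: 20.18
eef_pos: [0.5709, 0.0043, 0.2176]
orientation: [0.274, 0.962, -0.0, 0.002]
contact_force: [1.4, -0.9, 5.0]
finger_gap: 0.179
```

Run:
```python
from h import *
s=r.get_state(); M=R.from_quat(s['orientation']).as_matrix();print(s['time'],s['eef_pos'],s['contact_force'],s['torque'],np.degrees(np.arctan2(-M[1,0],-M[0,0])),s['q'].round(2))
```

```text
20.1833 [0.57090525 0.00429729 0.21757175] [ 1.39115969 -0.93905326  4.95523604] [-0.26674884 -0.24239175  0.03035265] -31.858521915806136 [-0.45  0.38  0.48  1.86 -0.21  0.95  1.14]
```

Call:
{"method": "move_arm", "body": {
  "increments": [
    [8, [0, 0, 0], [0, 0, -0.04]],
    [8, [0, 0, 0], [0, 0, -0.04]],
    [8, [0, 0, 0], [0, 0, -0.03]],
    [8, [0, 0, 0], [0, 0, -0.03]],
    [8, [0, 0, 0], [0, 0, -0.02]],
    [8, [0, 0, 0], [0, 0, -0.02]],
    [8, [0, 0, 0], [0, 0, 0]],
    [8, [0, 0, 0], [0, 0, 0]]
  ]
}}

```text
time: 20.85
eef_pos: [0.571, 0.0043, 0.2176]
orientation: [0.36, 0.933, -0.0, 0.002]
contact_force: [2.7, -1.3, 4.7]
finger_gap: 0.181
```

Run:
```python
from h import *
s=r.get_state(); M=R.from_quat(s['orientation']).as_matrix();print(s['time'],s['eef_pos'],s['contact_force'],s['torque'],np.degrees(np.arctan2(-M[1,0],-M[0,0])),s['q'].round(2))
```

```text
20.85 [0.57103102 0.00432571 0.21756143] [ 2.66261741 -1.34875634  4.67838685] [-0.29530018 -0.48421078  0.27091007] -42.201461078431294 [-0.48  0.39  0.52  1.86 -0.23  0.95  0.98]
```

The moment about z rises to 0.27 N m at yaw -42°, so the stop is met near the rib line (-39°). I ease the twist, let go and rise.

Call:
{"method": "move_arm", "body": {
  "increments": [
    [8, [0, 0, 0], [0, 0, 0.03]],
    [8, [0, 0, 0], [0, 0, 0]],
    [20, [0, 0, 0], [0, 0, 0]],
    [32, [0, 0, 0], [0, 0, 0]],
    [36, [0, 0, 0], [0, 0, 0]],
    [36, [0, 0, 0], [0, 0, 0]],
    [36, [0, 0, 0], [0, 0, 0]],
    [36, [0, 0, 5], [0, 0, 0]],
    [36, [0, 0, 15], [0, 0, 0]],
    [36, [0, 0, 25], [0, 0, 0]],
    [36, [0, 0, 35], [0, 0, 0]],
    [36, [-20, 0, 35], [0, 0, 0]],
    [36, [-25, 0, 35], [0, 0, 0]],
    [36, [-25, 0, 20], [0, 0, 0]],
    [36, [0, 0, 0], [0, 0, 0]],
    [36, [0, 0, 0], [0, 0, 0]],
    [36, [0, 0, 0], [0, 0, 0]]
  ]
}}

```text
time: 22.27
eef_pos: [0.5009, 0.0047, 0.3856]
orientation: [0.346, 0.938, -0.0, 0.001]
contact_force: [0.0, 0.6, 0.0]
finger_gap: 0.419
```

Run:
```python
from h import *
snap('wrist','w13'); snap('top','t13'); snap('side','s13'); s=r.get_state();print(s['time'],s['eef_pos'],s['finger_gap'],s['contact_force'])
for n in ['w13','t13']:
    P=pts(n);z=P[...,2];reg=np.hypot(P[...,0]-.571,P[...,1]-.003)<.045
    t=P[reg&(z>.226)&(z<.245)]; d=P[reg&(z>.193)&(z<.204)]
    print(n,'bartop',len(t),t.mean(0),cv2.minAreaRect((t[:,:2]*1000).astype(np.float32)),'disc z',np.median(d[:,2]))
    d0=d[d[:,2]>.195];A=np.c_[d0[:,:2]-d0[:,:2].mean(0),np.ones(len(d0))];print('disc slope',np.linalg.lstsq(A,d0[:,2],rcond=None)[0][:2],cv2.minEnclosingCircle((d0[:,:2]*1000).astype(np.float32)))
im=load('w13')['im'];v,u=np.where((np.hypot(pts('w13')[...,0]-.571,pts('w13')[...,1]-.003)<.05)&(pts('w13')[...,2]>.15));print(u.min(),u.max(),v.min(),v.max())
```

```text
22.4167 [0.50101448 0.0045397  0.38444372] 0.42030683291855675 [ 0.11778495  0.0710482  -0.7255157 ]
w13 bartop 601 [0.56088929 0.01035322 0.23384403] ((564.4384765625, 7.949131011962891), (16.25979232788086, 40.309967041015625), 48.80827331542969) disc z 0.19871590855316515
disc slope [ 0.00151397 -0.00360226] ((570.4844970703125, 2.7528233528137207), 31.04500389099121)
t13 bartop 2 [ 0.59307781 -0.00582639  0.23214877] ((593.0778198242188, -5.826394081115723), (10.949421882629395, 0.0), 134.95140075683594) disc z 0.1976093295661432
disc slope [-0.03644421  0.00330037] ((596.5556030273438, 9.93539047241211), 16.468326568603516)
281 450 182 419
```

View pics/w13.png

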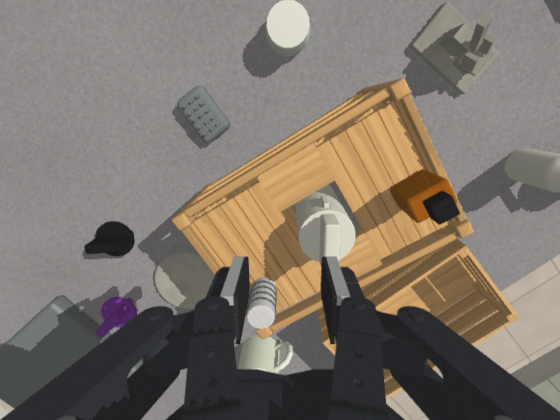

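View pics/t13.png

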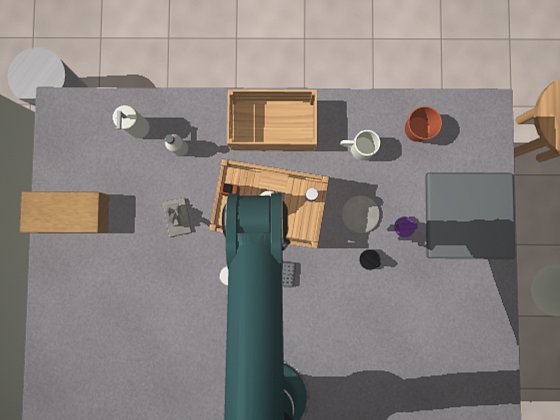

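The wrist view shows the bar at (332,240) in line with the visible rib at (325,200). Its yaw is -41.2° against about -39.4° for the ribs. The disc top is at z 0.1987, flat and centred on the mouth, and the bystanders stand where they were. I hand it in.

Run:
```python
from h import *
print(r.sign_off())
```

```text
the job is handed in; nothing more can be done
None
```

The toothbrush is head down in the holder and the twist cap is on and locked. I handed the job in at about 22.4 s of the 67 s allowed; no verdict is reported.

- **Toothbrush:** I drew it out of the rest along its own axis, set it upright and lowered it through the collar before letting go. Its butt lay about 24 mm below the rim, which puts its middle about 84 mm down. I did not look at it again once the cap was on.
- **Cap:** The notch line showed in the wrist view at about 14.5°, so I put the cap on already in line and it needed no searching turn. It went down without resistance to exactly the expected height, with 7 N of contact. I then turned it 57° clockwise, until the twisting moment rose at the stop.
- **Last checks after letting go:**
  - The bar is at -41.2° against about -39.4° for the ribs.
  - The disc top is at z 0.1987, against 0.198 expected. It is flat and within 1 mm of the mouth centre I measured.
  - The gripper is clear of everything.
  - No bystander looked moved; I judged that by eye, without measuring it.
- **Disagreements:** The cameras differed by 1–2 mm on the holder's centre. The last top view could not confirm the cap because the arm hid it, so the final readings rest on the wrist camera.

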